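Load the freezer carrier and hook on its hold-down cover

TASK

Fill the metal freezer carrier: the deep sample box already stands in it, so stack the other two closed boxes squarely on top, first the taller and then the shallow one, each nested over the raised panel of the lid below. Then close the stack with the metal hold-down cover: hook its tongue under the ledge of the carrier's upright and swing its front down until it lies flat on the top box. Do not displace the other things on the bench.

Things in the scene. Friction and masses are not known exactly. Their poses are not given: they have to be found in the camera images.
- deep_box_center (a point): centre (half-way up) of the deep box: closed white plastic box with grey lid, 126 long (x) x 60 wide (y), 62 mm tall to the lid's shoulder; a bevelled raised panel 105 x 39 mm on the lid stands 5 mm higher. Its hollow foot (110 x 44 mm, 6 deep) nests over such a panel, 2.5 mm play each way, and rests on the shoulder below: each box adds its 62 mm. Starts nested on the carrier.
- middle_box_center (a point): centre (half-way up) of the middle box: closed white plastic box with grey lid, 126 long (x) x 60 wide (y), 50 mm tall to the lid's shoulder; a bevelled raised panel 105 x 39 mm on the lid stands 5 mm higher. Its hollow foot (110 x 44 mm, 6 deep) nests over such a panel, 2.5 mm play each way, and rests on the shoulder below: each box adds its 50 mm. Either end first. Grasp across the 60 mm.
- shallow_box_center (a point): centre (half-way up) of the shallow box: closed white plastic box with grey lid, 126 long (x) x 60 wide (y), 38 mm tall to the lid's shoulder; a bevelled raised panel 105 x 39 mm on the lid stands 5 mm higher. Its hollow foot (110 x 44 mm, 6 deep) nests over such a panel, 2.5 mm play each way, and rests on the shoulder below: each box adds its 38 mm. Either end first. Grasp across the 60 mm.
- cover_handle (a point): centre of the black handle bar (along x, 84 x 14 wide x 18 high; pinch the 14) of the hold-down cover: metal pan 135 long (x) x 71 wide, on its skirts now; bar centre 38 mm above their lower edge. Skirts, 12 mm, at front (-x) and sides; tongue at the rear (+x). Fitted, the plate rests on the lid's panel: bar centre 31 mm above the top box's shoulder, over the box's middle
- cover_lip (a point): end of the cover's flat tongue (36 wide, 4 mm thick), middle of its upper side: 85 mm behind (+x) the handle's centre, 22 mm below it, level with the 4 mm plate. Skirts clear the lid by 3 mm at the sides, 6 mm in front; a 3.5 mm rib under the plate, 56 to 60 mm behind the handle's centre, drops behind the lid's raised panel (4 mm play)
- carrier_seat (a point): middle of the top of the freezer carrier's base (bare metal, 184 x 84 mm, 14 mm above the bench, fixed). x points to the upright at its end, y across. The same 105 x 39 x 5 mm raised panel as on the lids surrounds it; the deep box stands nested on it. Sides and front are open; the upright's inner face is 90 mm off in +x, 70 mm wide, up to 209 mm above the bench
- carrier_ledge (a point): middle of the front lower edge of the ledge (70 wide, 4 thick) that sticks out 16 mm from the upright towards the seat: 162.5 mm above and 74 mm in +x from the seat. The fitted tongue reaches 11 mm under it, 3.5 mm spare above. The cover's rib must first ride over the lid's panel: with the front raised 15 to 20 degrees the tongue then slips under. Axes as the seat
- tube_rack: bystander: orange microtube rack with tubes, 62 x 160 (its y) x 42 mm tall, origin under its centre
- left_tip_box: bystander: clear pipette tip box, 93 x 123 (its y) x 67 mm tall, origin under its centre
- rear_tip_box: bystander: clear pipette tip box, 93 x 123 (its y) x 63 mm tall, origin under its centre
- petri_dish: bystander: round clear dish with seals, 69 mm across, 16 mm tall, origin under its centre
- seal_case: bystander: flat clear case, 62 x 86 (its y) x 17 mm, origin under its centre

How it is judged:
On the way, in this order (a step that is already met when the one before it is completed fails the run):
1. the middle box is squarely nested on the deep box (horizontal distance between deep_box_center and carrier_seat below 0.005 m and z of deep_box_center in the frame of carrier_seat between 0.0285 and 0.0335 m and angle between the x axis of deep_box_center and the x axis of carrier_seat, either way round below 0.07 rad and angle between each of deep_box_center, middle_box_center's own z axis and vertical below 0.05 rad and horizontal distance between middle_box_center and deep_box_center below 0.005 m and z of middle_box_center in the frame of deep_box_center between 0.0535 and 0.0585 m and angle between the x axis of middle_box_center and the x axis of deep_box_center, either way round below 0.07 rad), for 0.2 s.
2. the shallow box is squarely nested on the middle box (all of step 1 and horizontal distance between shallow_box_center and middle_box_center below 0.005 m and z of shallow_box_center in the frame of middle_box_center between 0.0415 and 0.0465 m and angle between the x axis of shallow_box_center and the x axis of middle_box_center, either way round below 0.07 rad and angle between shallow_box_center's own z axis and vertical below 0.05 rad), for 0.2 s.
At the end, for the whole second after the job is handed in: Deep, middle, shallow box nested in this order, upwards: each over the one below within 5 mm, 2.5 mm in height, 0.07 rad in yaw (either way round), tilt < 0.05. Cover flat (tilt < 0.04), square (0.08), tongue 3 to 17.5 mm under the ledge, within 12 mm sideways, 0 to 6.5 mm below. At rest (all of step 2 and x of cover_lip in the frame of carrier_ledge between 0.003 and 0.0175 m and y of cover_lip in the frame of carrier_ledge between -0.012 and 0.012 m and z of cover_lip in the frame of carrier_ledge between -0.0065 and 0.0005 m and angle between cover_handle's own z axis and vertical below 0.04 rad and angle between the x axis of cover_handle and the x axis of shallow_box_center, either way round below 0.08 rad and linear speed of each of cover, deep_box, middle_box, shallow_box below 0.02 m/s); the robot touches nothing.
It fails at once if a bystander (tube rack, tip boxes, dish, flat case) is displaced by more than 30 mm (distance of any of tube_rack, left_tip_box, rear_tip_box, petri_dish, seal_case from where it was at the start of the episode above 0.03 m).
It also fails if it takes over 72 s, if anything falls off the work surface, if the arm or the gripper's body presses on something with over 40 N, if the wrist force passes 120 N, or if a joint passes its speed limit or range.

ROBOT

A 6-joint arm with a two-finger parallel gripper is mounted at the origin on a cart in front of the work surface, level with it; the furniture and walls round the work are solid. World frame = base frame: x ahead of the robot, y to its left, z up, the work surface at z = 0. Lengths are in m, angles in rad, forces in N, time in s.
With the tool pointing down it reaches from about 0.35 to 0.775 m from the base axis. Payload 5.5 kg.
Tool frame: the origin (TCP) lies midway between the tips of the shut fingers; the grasp point (between the pads) lies 19 mm behind it; z points along the fingers, y is the line along which they close (so a half turn about z gives the same grasp; the last joint's range is limited). The gripper opens to 85 mm and grips with 20 to 120 N. Pads are 22 mm wide; open, the fingers measure 114 mm over their backs; the gripper's body (76 mm by 85 mm) begins 54 mm behind the grasp point. The pads swing forward as they close: fully open they stand 13 mm farther back than shut.
Start: joints at [-1.317, 0.313, 0.046, 1.304, 0, 1.431], TCP at [0.221, -0.531, 0.231] pointing down, gripper open.
Joint ranges: [-2.76, 2.76], [-0.86, 1.69], [-1.03, 1.26], [-2.2, 2.34], [-1.47, 1.5], [-3.14, 3.14]. Speed limits (rad/s): [2.57, 2.57, 3.14, 3.14, 3.14, 3.14].

INTERFACE

Orientations are given as a unit quaternion [w, x, y, z].
In Python, from workcell import env gives the robot as it stands.
- The arm moves only by the tool move_arm, never from a script. Its argument "targets" is a list of rows, each a list of 3 entries, a list of its own where there are three numbers: the shift along the tool's x, y, z in mm, then the turn, a rotation vector about the tool's x, y, z in units of 10 degrees (1.0 is 10 degrees), then the closure, from -1 (fully open) to 1 (shut). In form: [[[dx, dy, dz], [ax, ay, az], gripper], ...]. A call has 1 to 5 rows; each row is the pose to reach, as a shift and turn from the pose commanded when the call began, along the tool's axes at that moment; what a row does not reach only later rows make up. A row lasts 1/8 s, in which the tool goes at most 62.5 mm and 10.7 degrees, less where a joint would pass 70% of its speed; a pose out of reach is approached as far as the arm can. A call with a gripper value outside its range is refused whole. The fingers move at their own pace and stop on an object; "squeeze" is the grip in N (left out, the last holds). Time passes only in rows, so rows that repeat a pose let the fingers close. It gives the time, the measured TCP pose, the force, the opening and the grip force at its end, in the units of the state.
- env.get_state(): the state, without advancing time (a new reading comes with each control period).
- env.read_camera(name): name is "scene" or "side" or "wrist"; returns a dict with "pixels" (480x640x3 uint8, red, green, blue), "fovy" (degrees; the focal length in pixels is half the picture's height over the tangent of half this angle, whatever the lens; pixels are square), "cx", "cy" (the principal point, pixels), "dist_coeffs" ([k1, k2, p1, p2, k3] as OpenCV has them; the pictures are not rectified), "extrinsics" (4x4, takes a point from world to camera coordinates); the wrist camera has in their place "mount" (4x4, takes a point from camera to tool coordinates, whose origin is the TCP and whose axes are the flange's). Camera axes: x right, y up, looking along -z (the intrinsics and any distortion apply to the point x, -y, -z); pixel columns grow to the right and rows downward; lengths in m; the calibration is good to about 2 mm. A picture is of the moment at which its call begins: read the wrist's pose just before it. There is no depth.
- env.hand_in(): hands the job in; it is judged then, once.
Trained networks look in a picture, given as the dict that the camera call returned (one of the last four; its "shot" number tells which), for a name from the list of things; names that differ only in an ending like _2 or _b are one class to them, and where a whole thing is asked for, a point or a joint stands for the part that bears it (a point fixed in the world has none). Each returns a list of dicts, best first, with "confidence" (0 to 1); they miss things now and then, are a little off and sometimes report something else, mostly with a low value. They report only what shows in the picture. A call takes as long as a camera call.
- env.spot_in(thing, picture): "centre" ([x, y, z] in m, in world coordinates, good to about 4 mm: the middle of the surface that is visible of it).
- env.regions_of(thing, picture): "mask" (480x640 bool, what is visible of it).
- env.landmark_of(thing, picture): "centre" ([x, y, z] in m, in world coordinates, good to about 4 mm: a listed point, or the origin of a listed thing).
The state is a dict: "clock": time; "joint_pos": joint angles; "qvel": joint speeds; "tau": joint torques, N m; "tcp_pos": TCP position; "orientation": TCP orientation; "wrist_force": force on the tool from outside, world axes, zero at the start; "ft_torque": the same for the moment, N m; "finger_gap": finger opening in m; "grip_force": force on a finger pad.
Only numpy, scipy, OpenCV 4.12 (cv2) and the standard library are available. Lean on these libraries where they do the work, as an engineer would, in place of code of your own. Each camera call takes 0.05 s, during which the arm holds its last target. There are 200 camera calls.

## Working session

There is one attempt and no reset: what is moved stays moved. The work goes in short steps, Python scripts to look and compute and a tool call to move; the robot and the scene stay as the last step left them, time stands still between calls to the robot, and variables do not carry over. Pictures are saved under pics/ and viewed, at most 10 in all, crops included, and the job is handed in when it is done.

Besides the shell and the picture viewer there is one more tool, called after "Emit:" as name([rows], argument=value, ...), one row to a line, values as JSON. move_arm: Moves the arm, as the interface text tells. Its arguments: {"type":"object","properties":{"targets":{"type":"array","items":{"type":"array"}},"squeeze":{"type":"number"}},"required":["targets"]}

```bash
mkdir -p pics; cat > h.py <<'E'
import numpy as np, cv2
from scipy.spatial.transform import Rotation as R
from workcell import env
def save(p,name): cv2.imwrite('pics/'+name, p['pixels'][:,:,::-1])
def f(v): return np.round(v,4).tolist()
def rot(): 
    q=env.get_state()['orientation']; return R.from_quat([q[1],q[2],q[3],q[0]])
E
python3 - <<'E'
from h import *
s=env.get_state(); print(f(s['tcp_pos']),f(s['orientation'])); print(f(rot().as_matrix()))
names="deep_box_center middle_box_center shallow_box_center cover_handle cover_lip carrier_seat carrier_ledge tube_rack left_tip_box rear_tip_box petri_dish seal_case".split()
for c in ['scene','side']:
    p=env.read_camera(c); save(p,c+'0.png')
    for n in names:
        r=env.landmark_of(n,p); print(c,n,[(f(x['centre']),round(x['confidence'],2)) for x in r[:2]])
print(env.get_state()['clock'])
E
```

```text
[0.2205, -0.5305, 0.2304] [-0.0009, 0.9807, 0.1956, -0.0001]
[[0.9235, 0.3837, -0.0005], [0.3837, -0.9235, 0.0018], [0.0003, -0.0019, -1.0]]
scene deep_box_center [([0.5506, 0.0104, 0.0425], 0.6)]
scene middle_box_center [([0.4235, 0.2911, 0.0219], 0.69)]
scene shallow_box_center [([0.5554, 0.007, 0.0149], 0.68), ([0.3964, -0.2534, 0.0171], 0.67)]
scene cover_handle []
scene cover_lip [([0.5267, 0.4199, 0.0201], 0.56)]
scene carrier_seat [([0.5547, 0.0063, 0.0163], 0.95)]
scene carrier_ledge [([0.6253, -0.0014, 0.1768], 0.77)]
scene tube_rack [([0.578, -0.3263, 0.0026], 0.7), ([0.5293, 0.4196, 0.02], 0.39)]
scene left_tip_box [([0.7381, 0.2637, -0.0007], 0.67)]
scene rear_tip_box [([0.8145, 0.004, 0.0015], 0.84), ([0.3953, -0.2543, 0.0216], 0.5)]
scene petri_dish [([0.4778, -0.448, -0.0007], 0.6)]
scene seal_case [([0.3857, 0.0221, 0.0015], 0.95)]
side deep_box_center [([0.5482, 0.0067, 0.0444], 0.63)]
side middle_box_center [([0.4268, 0.2914, 0.0295], 0.58)]
side shallow_box_center [([0.4008, -0.2536, 0.021], 0.81)]
side cover_handle [([0.5583, 0.3381, 0.039], 0.81)]
side cover_lip [([0.5288, 0.4181, 0.0147], 0.73)]
side carrier_seat [([0.55, 0.0061, 0.0186], 0.89), ([0.8109, 0.006, 0.0023], 0.51)]
side carrier_ledge [([0.5516, 0.009, 0.0147], 0.69), ([0.6227, 0.0022, 0.1786], 0.55)]
side tube_rack [([0.5804, -0.3245, 0.0014], 0.6)]
side left_tip_box [([0.7385, 0.2718, -0.0018], 0.96), ([0.5501, 0.0071, 0.0458], 0.57)]
side rear_tip_box [([0.8124, 0.0058, 0.005], 0.77)]
side petri_dish [([0.4738, -0.4504, 0.0025], 0.78)]
side seal_case [([0.39, 0.024, -0.0008], 0.73), ([0.5768, -0.3261, 0.0036], 0.66)]
1.3
```

View pics/scene0.png

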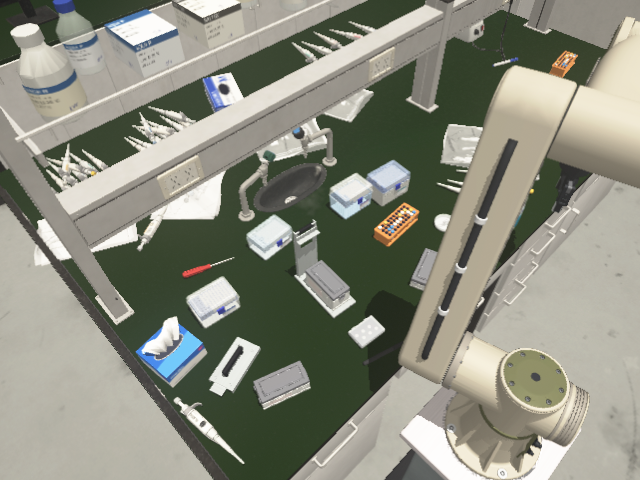

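View pics/side0.png

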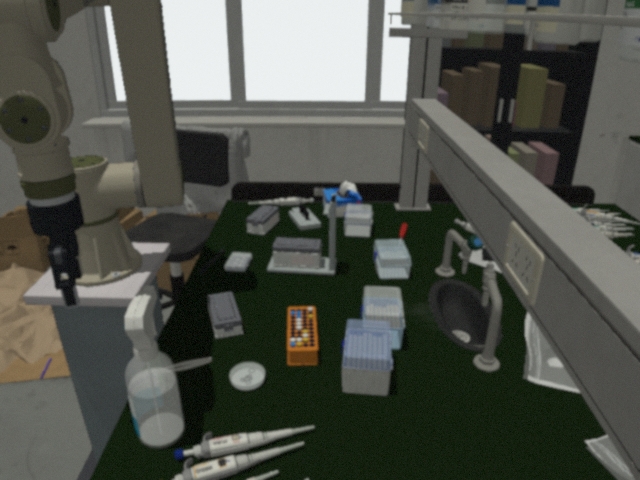

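The scene shows the carrier with the deep box at about (327,285) and its upright at (305,245). The middle box is at (282,385), the shallow box at (425,268) and the cover at (235,365). The side view agrees with this.

```bash
cat >> h.py <<'E'
def down(yaw,pitch=0): # yaw deg of tool x in world; pitch deg about tool y
    c,s=np.cos(np.radians(yaw)),np.sin(np.radians(yaw))
    return R.from_matrix(np.array([[c,s,0],[s,-c,0],[0,0,-1]]).T)*R.from_euler('y',pitch,degrees=True)
def goto(pos,yaw,pitch=0,half=True,label=''):
    s=env.get_state(); r=rot(); t=down(yaw,pitch)
    if half and (r.inv()*t).magnitude()>np.pi/2: t=down(yaw+180,-pitch)
    print(label,'shift',np.round(1000*r.inv().apply(np.array(pos)-s['tcp_pos']),1).tolist(),'turn',np.round((r.inv()*t).as_rotvec(degrees=True)/10,2).tolist())
def wcam(p,pose): # pose=(tcp,rot) -> origin, Rcw (OpenCV axes)
    M=p['mount']; Rt=pose[1].as_matrix()
    o=pose[0]+Rt@M[:3,3]; A=Rt@M[:3,:3]@np.diag([1,-1,-1]); return o,A
def K(p):
    fl=240/np.tan(np.radians(p['fovy'])/2); return np.array([[fl,0,p['cx']],[0,fl,p['cy']],[0,0,1]])
def camof(p,pose=None):
    if 'mount' in p: return wcam(p,pose)
    E=p['extrinsics']; Rw=E[:3,:3].T; return -Rw@E[:3,3], Rw@np.diag([1,-1,-1])
def toplane(p,px,z,pose=None):
    o,A=camof(p,pose)
    u=cv2.undistortPoints(np.array(px,float).reshape(-1,1,2),K(p),np.array(p['dist_coeffs'],float)).reshape(-1,2)
    d=np.c_[u,np.ones(len(u))]@A.T
    return o+d*((z-o[2])/d[:,2])[:,None]
def project(p,X,pose=None):
    o,A=camof(p,pose); X=(np.array(X)-o)@A
    return cv2.projectPoints(X,np.zeros(3),np.zeros(3),K(p),np.array(p['dist_coeffs'],float))[0].reshape(-1,2)
def look(cam,name=None):
    s=env.get_state(); pose=(np.array(s['tcp_pos']),rot()); p=env.read_camera(cam)
    if name: save(p,name)
    return p,(pose if cam=='wrist' else None)
def rect(p,pose,thing,z):
    for x in env.regions_of(thing,p)[:2]:
        m=x['mask'].astype(np.uint8); c=max(cv2.findContours(m,0,2)[0],key=cv2.contourArea).reshape(-1,2)
        w=toplane(p,c,z,pose)[:,:2]; r=cv2.minAreaRect((w*1000).astype(np.float32)); a=r[2]+(90 if r[1][0]<r[1][1] else 0)
        print(thing,'rect c',np.round(r[0],1),'size',np.round(r[1],1),'long-axis yaw',round((a+90)%180-90,1),'conf',round(x['confidence'],2),'touch',c.min(0),c.max(0))
def lms(p,names):
    for n in names: print(n,[(f(x['centre']),round(x['confidence'],2)) for x in env.landmark_of(n,p)[:2]])
E
python3 - <<'E'
from h import *
for c,t in [('scene','middle_box_center'),('side','shallow_box_center'),('side','cover_handle'),('side','deep_box_center')]:
    p,_=look(c); rect(p,None,t,0.045 if 'mid' in t else 0.035 if 'sh' in t else .02 if 'cov' in t else 0.076)
p,_=look('wrist'); print(f(p['mount']),p['fovy'])
goto([0.42,-0.25,0.30],22.6)
E
```

```text
middle_box_center rect c [420.4 289.5] size [133.   80.1] long-axis yaw 71.7 conf 0.75 touch [254 361] [310 408]
middle_box_center rect c [ 567.3 -311.4] size [ 79.1 187.2] long-axis yaw -86.0 conf 0.24 touch [374 203] [418 244]
shallow_box_center rect c [ 404.6 -275.7] size [ 65.3 178.8] long-axis yaw -71.7 conf 0.94 touch [207 292] [241 338]
cover_handle rect c [557.9 331.3] size [ 78.3 212.2] long-axis yaw -71.6 conf 0.62 touch [290 204] [320 228]
deep_box_center rect c [552.8 -47.8] size [176.2 134.8] long-axis yaw 88.1 conf 0.63 touch [271 237] [321 268]
[[-0.0018, 0.9566, 0.2914, 0.0748], [1.0, 0.0018, 0.0004, -0.0003], [-0.0001, 0.2914, -0.9566, -0.1433], [0.0, 0.0, 0.0, 1.0]] 68.69143958453478
 shift [292.0, -183.0, -68.7] turn [0.0, 0.0, -0.0]
```

Emit:
move_arm([
  [[50,-30,-12],[0,0,0],-1],
  [[100,-60,-24],[0,0,0],-1],
  [[150,-90,-36],[0,0,0],-1],
  [[200,-120,-48],[0,0,0],-1],
  [[250,-155,-60],[0,0,0],-1],
])

```text
clock: 2.38
tcp_pos: [0.393, -0.2906, 0.2918]
orientation: [0.0, 0.981, 0.195, 0.0]
wrist_force: [0.6, -0.1, 1.4]
finger_gap: 0.0852
grip_force: 0.0
```

Emit:
move_arm([
  [[40,-28,-10],[0,0,0],-1],
  [[40,-28,-10],[0,0,0],-1],
])

```text
clock: 2.62
tcp_pos: [0.4198, -0.2484, 0.3025]
orientation: [0.001, 0.98, 0.198, 0.001]
wrist_force: [0.1, -0.8, 0.3]
finger_gap: 0.0857
grip_force: 0.0
```

```bash
python3 - <<'E'
from h import *
p,q=look('wrist','w1.png'); print(f(q[0]))
rect(p,q,'shallow_box_center',0.038); lms(p,['shallow_box_center','carrier_seat','tube_rack'])
goto([0.50,0.0,0.36],0)
E
```

```text
[0.4198, -0.2484, 0.3025]
shallow_box_center rect c [ 400.1 -249.9] size [ 65.8 127.2] long-axis yaw -70.8 conf 0.93 touch [255 183] [363 241]
shallow_box_center [([0.398, -0.2508, 0.0153], 0.83)]
carrier_seat []
tube_rack []
 shift [172.3, -201.2, -59.2] turn [-0.0, 0.0, 2.25]
```

View pics/w1.png

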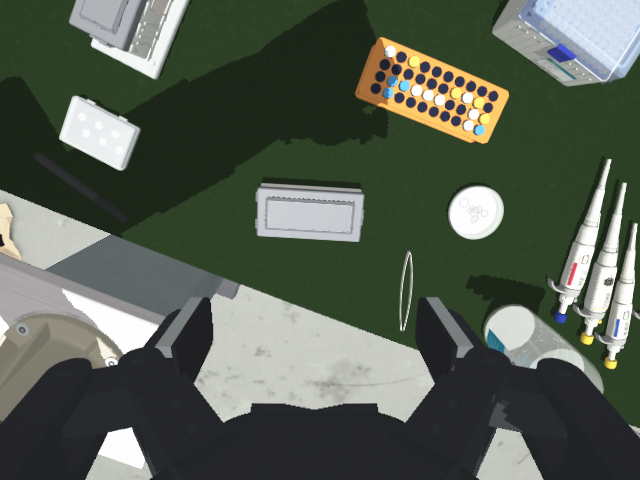

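The wrist view shows the shallow box with corners about (262,187), (363,188), (361,241) and (256,237). Its long axis is at about -71°, which matches the mask. Next stop is above the carrier.

Emit:
move_arm([
  [[34,-40,-12],[0,0,-1],-1],
  [[68,-80,-24],[0,0,-2],-1],
  [[102,-120,-36],[0,0,-3],-1],
  [[136,-160,-48],[0,0,-4],-1],
  [[172,-201,-59],[0,0,-5],-1],
])

```text
clock: 3.5
tcp_pos: [0.5003, 0.0009, 0.3604]
orientation: [0.0, 0.805, 0.593, -0.0]
wrist_force: [0.5, -0.4, -0.6]
finger_gap: 0.0852
grip_force: 0.0
```

Emit:
move_arm([
  [[0,0,0],[0,0,-1],-1],
  [[0,0,0],[0,0,-2],-1],
  [[0,0,0],[0,0,-3],-1],
  [[0,0,0],[0,0,-4],-1],
  [[0,0,0],[0,0,-5],-1],
])

```text
clock: 4.12
tcp_pos: [0.4999, -0.0007, 0.3598]
orientation: [-0.0, 0.479, 0.878, -0.0]
wrist_force: [-0.1, -0.4, 0.8]
finger_gap: 0.0852
grip_force: 0.0
```

Emit:
move_arm([
  [[0,0,0],[0,0,-1],-1],
  [[0,0,0],[0,0,-2],-1],
  [[0,0,0],[0,0,-3],-1],
  [[0,0,0],[0,0,-4],-1],
  [[0,0,0],[0,0,-5],-1],
])

```text
clock: 4.75
tcp_pos: [0.4999, -0.0007, 0.3598]
orientation: [-0.0, 0.063, 0.998, -0.0]
wrist_force: [0.8, 0.9, 0.7]
finger_gap: 0.0855
grip_force: 0.0
```

Emit:
move_arm([
  [[0,0,0],[0,0,-0.7],-1],
  [[0,0,0],[0,0,-0.7],-1],
])

```text
clock: 5.0
tcp_pos: [0.4999, -0.0005, 0.3599]
orientation: [-0.0, 0.006, 1.0, -0.0]
wrist_force: [-0.5, 0.2, 0.2]
finger_gap: 0.0853
grip_force: 0.0
```

```bash
python3 - <<'E'
from h import *
p,q=look('wrist','w2.png'); print(f(q[0]),f(rot().as_matrix()[:,0]),f(env.get_state()['joint_pos']))
rect(p,q,'deep_box_center',0.076); lms(p,['deep_box_center','carrier_seat','carrier_ledge'])
goto([0.40,0.27,0.30],251.7)
E
```

```text
[0.4999, -0.0005, 0.3599] [-0.9999, 0.012, 0.0006] [-0.1611, 0.1633, 0.1639, 1.5719, -0.0002, -0.1491]
deep_box_center rect c [549.    9.1] size [ 59.9 133.3] long-axis yaw -5.2 conf 0.92 touch [296 177] [349 280]
deep_box_center rect c [ 399.7 -224.5] size [ 60.1 126.1] long-axis yaw -71.1 conf 0.55 touch [67 72] [179 151]
deep_box_center [([0.6273, 0.0019, 0.1747], 0.15)]
carrier_seat []
carrier_ledge [([0.6271, 0.0032, 0.1744], 0.8)]
 shift [102.5, 268.6, 60.2] turn [0.0, -0.0, -7.22]
```

View pics/w2.png

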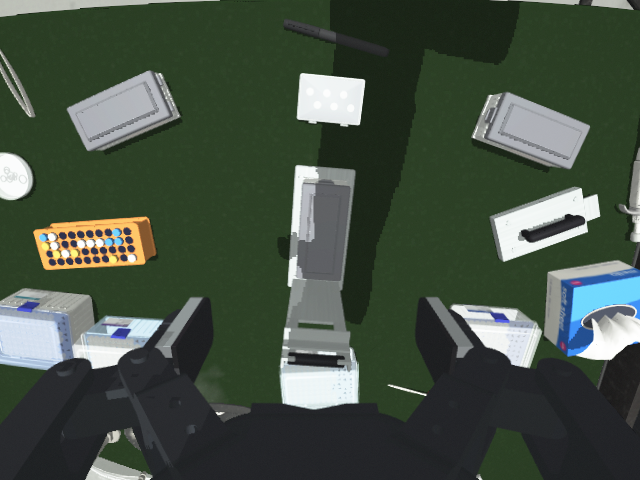

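The view shows the deep box in the carrier at (323,230), with the ledge and upright below it in the image. The middle box is at (535,130), and the cover is at (545,223) with its tongue at (592,205). Going over the middle box.

Emit:
move_arm([
  [[20,54,12],[0,0,-1],-1],
  [[41,107,24],[0,0,-2],-1],
  [[61,161,36],[0,0,-3],-1],
  [[82,214,48],[0,0,-4],-1],
  [[102,268,60],[0,0,-5],-1],
])

```text
clock: 5.88
tcp_pos: [0.3992, 0.2712, 0.3001]
orientation: [0.0, -0.421, 0.907, -0.0]
wrist_force: [0.5, 0.2, -0.1]
finger_gap: 0.0854
grip_force: 0.0
```

Emit:
move_arm([
  [[0,0,0],[0,0,-1],-1],
  [[0,0,0],[0,0,-2],-1],
  [[0,0,0],[0,0,-2.2],-1],
  [[0,0,0],[0,0,-2.2],-1],
])

```text
clock: 6.38
tcp_pos: [0.4001, 0.2695, 0.3003]
orientation: [0.0, -0.584, 0.812, -0.0]
wrist_force: [0.6, -0.7, -0.1]
finger_gap: 0.0853
grip_force: 0.0
```

```bash
python3 - <<'E'
from h import *
p,q=look('wrist','w3.png'); print(f(q[0]))
rect(p,q,'middle_box_center',0.050); lms(p,['middle_box_center','cover_handle','cover_lip'])
rect(p,q,'cover_handle',0.02)
goto([0.425,0.2915,0.12],251.7)
E
```

```text
[0.4001, 0.2695, 0.3003]
middle_box_center rect c [427.2 285.7] size [131.7  58.8] long-axis yaw 71.7 conf 0.82 touch [270 160] [322 271]
middle_box_center [([0.4294, 0.2903, 0.0241], 0.69)]
cover_handle [([0.5566, 0.3395, 0.0348], 0.93)]
cover_lip [([0.5257, 0.4225, 0.0174], 0.91)]
cover_handle rect c [552.5 343.5] size [ 76.3 155.1] long-axis yaw -70.0 conf 0.8 touch [163 222] [268 329]
 shift [-28.8, -16.6, 180.3] turn [-0.0, -0.0, -0.02]
```

View pics/w3.png

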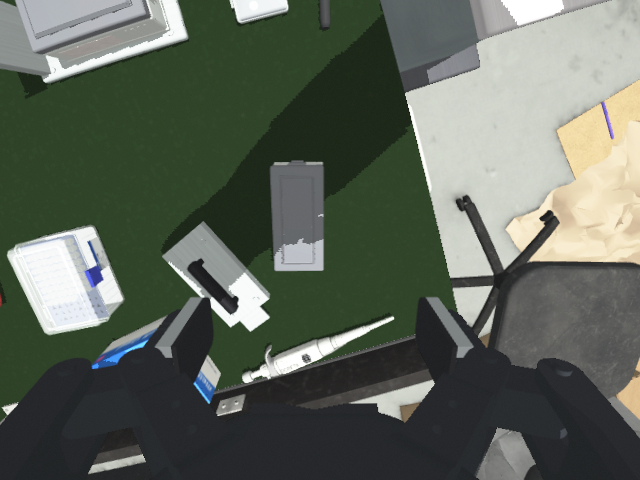

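Middle box lid corners are at about (272,164), (323,163), (323,270) and (275,271), square to the tool. The cover is at (215,275), its handle at (213,286) and its tongue at (255,317). Grasping the middle box.

Emit:
move_arm([
  [[-6,-5,55],[0,0,0],-1],
  [[-12,-10,110],[0,0,0],-1],
  [[-18,-15,165],[0,0,0],-1],
  [[-26,-20,220],[0,0,0],-1],
  [[-26,-20,255],[0,0,0],-1],
])

```text
clock: 7.3
tcp_pos: [0.4265, 0.2876, 0.0427]
orientation: [-0.001, -0.584, 0.811, 0.0]
wrist_force: [-0.5, -0.4, -0.3]
finger_gap: 0.085
grip_force: 0.0
```

Emit:
move_arm([
  [[0,0,18],[0,0,0],-1],
  [[0,0,34],[0,0,0],-1],
  [[0,0,34],[0,0,0],-0.2],
  [[0,0,34],[0,0,0],1],
  [[0,0,34],[0,0,0],1],
], squeeze=40)

```text
clock: 7.92
tcp_pos: [0.4276, 0.2881, 0.0119]
orientation: [0.001, -0.585, 0.811, -0.0]
wrist_force: [0.1, -0.1, -1.3]
finger_gap: 0.0595
grip_force: 44.7
```

Emit:
move_arm([
  [[0,0,0],[0,0,0],1],
  [[0,0,0],[0,0,0],1],
  [[0,0,0],[0,0,0],1],
])

```text
clock: 8.3
tcp_pos: [0.4273, 0.288, 0.0115]
orientation: [0.0, -0.585, 0.811, -0.0]
wrist_force: [-0.2, 0.4, -0.9]
finger_gap: 0.0597
grip_force: 45.0
```

Emit:
move_arm([
  [[0,0,-45],[0,0,0],1],
  [[0,0,-95],[0,0,0],1],
  [[0,0,-150],[0,0,0],1],
  [[0,0,-205],[0,0,0],1],
  [[0,0,-210],[0,0,0],1],
])

```text
clock: 8.93
tcp_pos: [0.4295, 0.2891, 0.2258]
orientation: [0.004, -0.585, 0.811, -0.001]
wrist_force: [0.1, 0.2, -3.4]
finger_gap: 0.0595
grip_force: 45.1
```

Emit:
move_arm([
  [[46,-38,0],[0,0,1],1],
  [[93,-76,0],[0,0,2],1],
  [[140,-114,0],[0,0,3],1],
  [[186,-152,0],[0,0,4],1],
  [[233,-191,0],[0,0,5],1],
])

```text
clock: 9.55
tcp_pos: [0.5344, 0.0048, 0.2198]
orientation: [-0.001, -0.184, 0.983, 0.0]
wrist_force: [0.6, 0.3, -1.3]
finger_gap: 0.0596
grip_force: 44.9
```

Emit:
move_arm([
  [[0,0,0],[0,0,1],1],
  [[0,0,0],[0,0,2],1],
  [[0,0,0],[0,0,2.66],1],
  [[0,0,0],[0,0,2.66],1],
])

```text
clock: 10.05
tcp_pos: [0.534, 0.0065, 0.2199]
orientation: [-0.001, 0.043, 0.999, 0.0]
wrist_force: [-0.6, -0.0, -2.3]
finger_gap: 0.0594
grip_force: 45.1
```

```bash
python3 - <<'E'
from h import *
p,q=look('wrist','w4.png'); print(f(q[0]),f(rot().as_matrix()[:,0]))
lms(p,['middle_box_center','deep_box_center','carrier_ledge','cover_handle','cover_lip'])
z=q[0][2]+0.040
rect(p,q,'middle_box_center',z)
# expected lid & panel outlines if box were centred on the TCP
Rm=q[1].as_matrix()
b=np.array([[a*63,c*30,-38.5] for a in(1,-1) for c in(1,-1)]+[[a*52.5,c*19.5,-43.5] for a in(1,-1) for c in(1,-1)])/1000
print(np.round(project(p,q[0]+b@Rm.T,q)).tolist())
for c in ['scene','side']:
    p,_=look(c); lms(p,['middle_box_center','deep_box_center','carrier_seat','carrier_ledge'])
E
```

```text
[0.534, 0.0065, 0.2199] [-0.9963, 0.0857, 0.002]
middle_box_center []
deep_box_center []
carrier_ledge []
cover_handle [([0.3893, 0.0223, -0.003], 0.35)]
cover_lip []
middle_box_center rect c [513.    8.7] size [58.4 93.2] long-axis yaw -5.1 conf 0.67 touch [216 153] [410 412]
[[413.0, 169.0], [211.0, 170.0], [386.0, 479.0], [241.0, 480.0], [379.0, 208.0], [245.0, 208.0], [363.0, 473.0], [263.0, 473.0]]
middle_box_center [([0.5316, 0.0072, 0.2328], 0.87)]
deep_box_center [([0.5516, 0.0112, 0.0398], 0.67)]
carrier_seat [([0.5526, 0.005, 0.0142], 0.8)]
carrier_ledge [([0.8137, 0.0013, 0.0008], 0.67), ([0.5791, -0.3258, 0.0032], 0.33)]
middle_box_center [([0.535, 0.01, 0.2375], 0.96), ([0.5483, 0.0079, 0.0442], 0.33)]
deep_box_center [([0.5497, 0.0053, 0.0483], 0.97), ([0.7362, 0.2687, -0.0017], 0.3)]
carrier_seat [([0.5481, 0.0078, 0.0147], 0.95), ([0.5296, 0.4213, 0.012], 0.32)]
carrier_ledge [([0.6244, 0.0014, 0.1758], 0.65)]
```

View pics/w4.png

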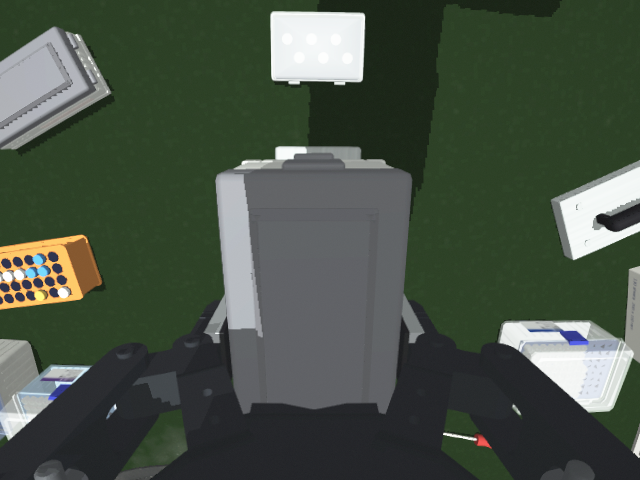

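The held lid's near edge is at row 170, columns 217–411. That matches the outline predicted for a box centred on the TCP to within about 1 mm. The carrier estimates average to (0.551, 0.007) with yaw about -5°, so I'll lower it there.

Emit:
move_arm([
  [[-10,1,30],[0,0,0],1],
  [[-17,2,70],[0,0,0],1],
  [[-17,2,100],[0,0,0],1],
  [[-17,2,118],[0,0,0],1],
  [[-17,2,120],[0,0,0],1],
])

```text
clock: 11.52
tcp_pos: [0.5506, 0.0071, 0.0998]
orientation: [-0.002, 0.044, 0.999, 0.0]
wrist_force: [-0.8, -0.4, -1.8]
finger_gap: 0.0592
grip_force: 45.0
```

Emit:
move_arm([
  [[0,0,3],[0,0,0],1],
  [[0,0,6],[0,0,0],1],
  [[0,0,8],[0,0,0],1],
  [[0,0,9],[0,0,0],1],
])

```text
clock: 12.02
tcp_pos: [0.552, 0.007, 0.0925]
orientation: [0.0, 0.044, 0.999, -0.0]
wrist_force: [0.4, 0.1, -1.9]
finger_gap: 0.0597
grip_force: 45.0
```

```bash
python3 - <<'E'
from h import *
s=env.get_state(); print(f(s['tcp_pos']),f(s['wrist_force']),f(s['ft_torque']))
p,_=look('side','s1.png'); im=p['pixels'][190:290,250:370,::-1]
cv2.imwrite('pics/s1c.png',cv2.resize(im,None,fx=5,fy=5,interpolation=2))
E
```

```text
[0.552, 0.007, 0.0925] [0.4406, 0.0942, -1.8582] [-0.0009, -0.0226, 0.01]
```

View pics/s1c.png

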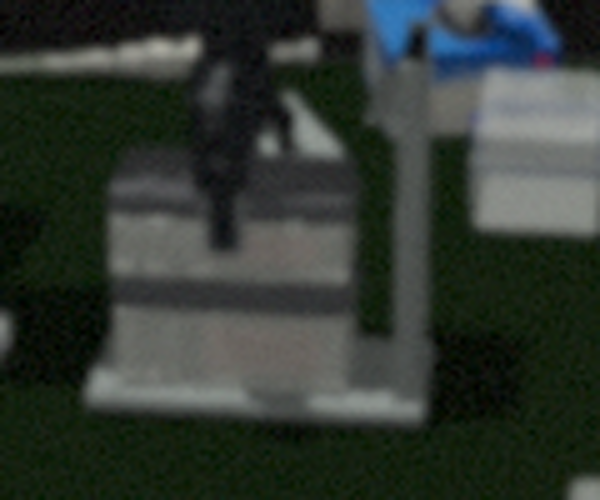

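The crop shows the middle box (x 110–357) lined up over the deep box (x 113–354), just above its panel. Lowering the last few millimetres.

Emit:
move_arm([
  [[0,0,2],[0,0,0],1],
  [[0,0,4],[0,0,0],1],
  [[0,0,5],[0,0,0],1],
  [[0,0,5],[0,0,0],1],
])

```text
clock: 12.58
tcp_pos: [0.5517, 0.007, 0.0875]
orientation: [-0.0, 0.044, 0.999, -0.0]
wrist_force: [-0.6, 0.0, 1.4]
finger_gap: 0.0595
grip_force: 45.1
```

Emit:
move_arm([
  [[0,0,0],[0,0,0],-1],
  [[0,0,0],[0,0,0],-1],
  [[0,0,0],[0,0,0],-1],
  [[0,0,0],[0,0,0],-1],
])

```text
clock: 13.08
tcp_pos: [0.5519, 0.0069, 0.0873]
orientation: [0.0, 0.044, 0.999, -0.0]
wrist_force: [0.4, 0.4, 0.8]
finger_gap: 0.0854
grip_force: 0.0
```

Emit:
move_arm([
  [[0,0,-15],[0,0,0],-1],
  [[0,0,-50],[0,0,0],-1],
  [[0,0,-95],[0,0,0],-1],
  [[0,0,-130],[0,0,0],-1],
  [[0,0,-130],[0,0,0],-1],
])

```text
clock: 13.7
tcp_pos: [0.554, 0.0067, 0.2218]
orientation: [0.004, 0.044, 0.999, -0.0]
wrist_force: [-0.5, 0.3, -0.1]
finger_gap: 0.0854
grip_force: 0.0
```

Emit:
move_arm([
  [[26,-54,0],[0,0,1],-1],
  [[52,-108,0],[0,0,2],-1],
  [[78,-162,0],[0,0,3],-1],
  [[104,-215,0],[0,0,4],-1],
  [[130,-269,0],[0,0,5],-1],
])

```text
clock: 14.32
tcp_pos: [0.3972, -0.2506, 0.2171]
orientation: [-0.0, 0.464, 0.886, 0.0]
wrist_force: [1.6, -0.5, 0.1]
finger_gap: 0.0856
grip_force: 0.0
```

Emit:
move_arm([
  [[0,0,0],[0,0,1],-1],
  [[0,0,0],[0,0,1.6],-1],
  [[0,0,0],[0,0,1.6],-1],
])

```text
clock: 14.7
tcp_pos: [0.3982, -0.2495, 0.217]
orientation: [-0.0, 0.581, 0.814, 0.0]
wrist_force: [0.1, -0.5, -0.0]
finger_gap: 0.0854
grip_force: 0.0
```

```bash
python3 - <<'E'
from h import *
p,q=look('wrist','w5.png'); print(f(q[0]),f(rot().as_matrix()[:,0]))
rect(p,q,'shallow_box_center',0.038); lms(p,['shallow_box_center'])
p,_=look('side'); lms(p,['middle_box_center','deep_box_center','carrier_seat']); p,_=look('scene'); lms(p,['middle_box_center','deep_box_center','carrier_ledge'])
E
```

```text
[0.3982, -0.2495, 0.217] [-0.3267, 0.9451, 0.0005]
shallow_box_center rect c [ 395.8 -249.4] size [ 59.7 129.2] long-axis yaw -70.7 conf 0.87 touch [278 141] [343 275]
shallow_box_center [([0.3967, -0.2521, 0.0183], 0.66)]
middle_box_center [([0.5525, 0.0102, 0.1022], 0.77)]
deep_box_center [([0.551, 0.0087, 0.0467], 0.57), ([0.5578, 0.3418, 0.0376], 0.25)]
carrier_seat [([0.5474, 0.0093, 0.0139], 0.77)]
middle_box_center []
deep_box_center [([0.552, 0.0079, 0.0429], 0.6)]
carrier_ledge [([0.6259, -0.0027, 0.1739], 0.55)]
```

View pics/w5.png

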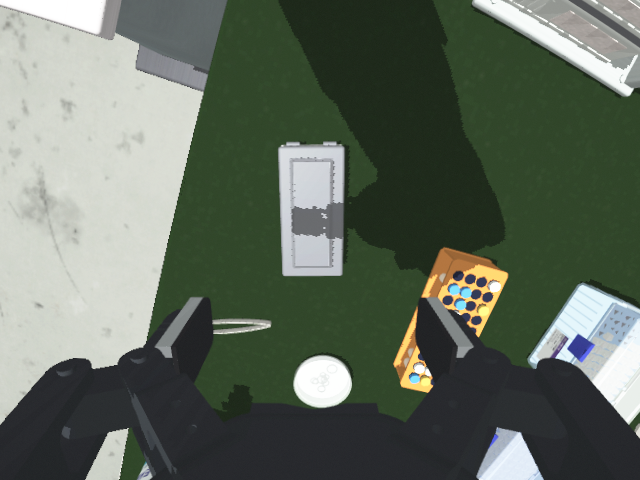

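Shallow box lid corners are at about (279,145), (344,145), (342,275) and (284,275), square to the tool. The dish and rack are clear of the fingers. Grasping.

Emit:
move_arm([
  [[-1,-2,45],[0,0,0],-1],
  [[-1,-2,100],[0,0,0],-1],
  [[-1,-2,150],[0,0,0],-1],
  [[-1,-2,185],[0,0,0],-1],
  [[-1,-2,205],[0,0,0],-1],
])

```text
clock: 15.88
tcp_pos: [0.3961, -0.2502, 0.0103]
orientation: [-0.001, 0.581, 0.814, 0.0]
wrist_force: [0.6, 1.0, 1.0]
finger_gap: 0.0854
grip_force: 0.0
```

Emit:
move_arm([
  [[0,0,6],[0,0,0],-1],
  [[0,0,6],[0,0,0],-0.2],
  [[0,0,6],[0,0,0],1],
  [[0,0,6],[0,0,0],1],
  [[0,0,6],[0,0,0],1],
], squeeze=40)

```text
clock: 16.5
tcp_pos: [0.3979, -0.2518, 0.0073]
orientation: [0.001, 0.581, 0.814, -0.0]
wrist_force: [-0.6, 0.6, 6.0]
finger_gap: 0.0592
grip_force: 44.7
```

Emit:
move_arm([
  [[0,0,0],[0,0,0],1],
  [[0,0,0],[0,0,0],1],
])

```text
clock: 16.75
tcp_pos: [0.3979, -0.2518, 0.0073]
orientation: [0.001, 0.581, 0.814, -0.0]
wrist_force: [0.0, 1.0, 7.5]
finger_gap: 0.0598
grip_force: 44.8
```

Emit:
move_arm([
  [[0,0,-45],[0,0,0],1],
  [[0,0,-100],[0,0,0],1],
  [[0,0,-155],[0,0,0],1],
  [[0,0,-205],[0,0,0],1],
  [[0,0,-235],[0,0,0],1],
])

```text
clock: 17.38
tcp_pos: [0.3976, -0.2515, 0.2441]
orientation: [0.002, 0.581, 0.814, -0.0]
wrist_force: [0.7, -0.8, -0.6]
finger_gap: 0.0594
grip_force: 44.3
```

Emit:
move_arm([
  [[40,43,0],[0,0,-1],1],
  [[80,86,0],[0,0,-2],1],
  [[120,129,0],[0,0,-3],1],
  [[160,171,0],[0,0,-4],1],
  [[200,214,0],[0,0,-5],1],
])

```text
clock: 18.0
tcp_pos: [0.5349, 0.0094, 0.2412]
orientation: [0.0, 0.18, 0.984, -0.0]
wrist_force: [0.9, 0.6, -0.2]
finger_gap: 0.0597
grip_force: 44.2
```

Emit:
move_arm([
  [[0,0,0],[0,0,-1],1],
  [[0,0,0],[0,0,-1.6],1],
  [[0,0,0],[0,0,-1.6],1],
  [[0,0,0],[0,0,-1.6],1],
])

```text
clock: 18.5
tcp_pos: [0.5343, 0.0074, 0.2412]
orientation: [-0.0, 0.045, 0.999, -0.0]
wrist_force: [-1.4, -0.1, -0.6]
finger_gap: 0.0595
grip_force: 44.3
```

```bash
python3 - <<'E'
from h import *
p,q=look('wrist','w6.png'); print(f(q[0]),f(rot().as_matrix()[:,0]))
Rm=q[1].as_matrix()
b=np.array([[a*63,c*30,-31.] for a in(1,-1) for c in(1,-1)]+[[a*52.5,c*19.5,-36] for a in(1,-1) for c in(1,-1)])/1000
print(np.round(project(p,q[0]+b@Rm.T,q)).tolist())
rect(p,q,'shallow_box_center',q[0][2]+.031)
goto([0.5518,0.007,0.15],174.9)
for c in ['scene','side']:
    p,_=look(c); lms(p,['shallow_box_center','middle_box_center'])
E
```

```text
[0.5343, 0.0074, 0.2412] [-0.996, 0.0897, 0.0002]
[[407.0, 167.0], [218.0, 167.0], [383.0, 464.0], [244.0, 464.0], [375.0, 202.0], [250.0, 203.0], [361.0, 456.0], [266.0, 456.0]]
shallow_box_center rect c [518.4   9.2] size [ 59.  101.6] long-axis yaw -5.0 conf 0.56 touch [222 154] [405 413]
 shift [-17.4, 1.3, 91.3] turn [-0.0, -0.0, -0.0]
shallow_box_center []
middle_box_center [([0.5478, 0.0085, 0.0956], 0.76)]
shallow_box_center [([0.5364, 0.0116, 0.2555], 0.94)]
middle_box_center [([0.5538, 0.0056, 0.1032], 0.83), ([0.5583, 0.3394, 0.0404], 0.63)]
```

View pics/w6.png

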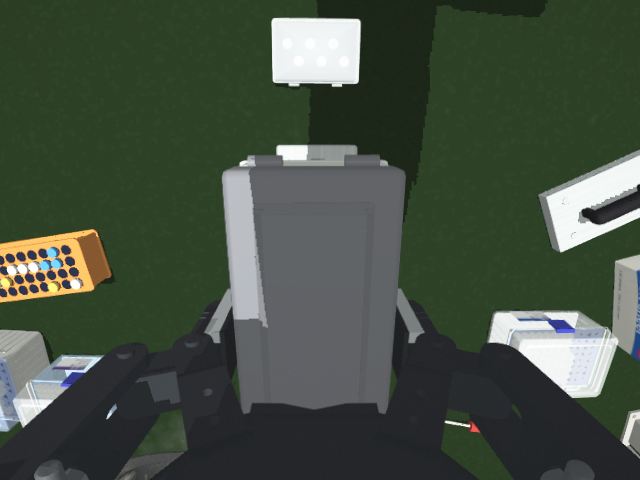

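The held shallow box has its lid edge at row 168 and panel edge at row 206, in line with a centred grasp like the one before. Lowering it onto the middle box at the same xy.

Emit:
move_arm([
  [[-10,1,20],[0,0,0],1],
  [[-17,1,50],[0,0,0],1],
  [[-17,1,75],[0,0,0],1],
  [[-17,1,93],[0,0,0],1],
  [[-17,1,95],[0,0,0],1],
])

```text
clock: 19.52
tcp_pos: [0.5504, 0.0071, 0.1449]
orientation: [-0.001, 0.044, 0.999, 0.0]
wrist_force: [0.3, 0.3, -0.8]
finger_gap: 0.0596
grip_force: 44.4
```

Emit:
move_arm([
  [[0,0,3],[0,0,0],1],
  [[0,0,6],[0,0,0],1],
  [[0,0,8],[0,0,0],1],
  [[0,0,8],[0,0,0],1],
])

```text
clock: 20.02
tcp_pos: [0.5515, 0.007, 0.1384]
orientation: [0.0, 0.044, 0.999, -0.0]
wrist_force: [-0.1, 0.0, -0.8]
finger_gap: 0.0593
grip_force: 44.4
```

Emit:
move_arm([
  [[0,0,2],[0,0,0],1],
  [[0,0,4],[0,0,0],1],
  [[0,0,5],[0,0,0],1],
  [[0,0,5],[0,0,0],1],
])

```text
clock: 20.52
tcp_pos: [0.5515, 0.0071, 0.1334]
orientation: [0.0, 0.044, 0.999, -0.0]
wrist_force: [-0.7, 0.5, 0.1]
finger_gap: 0.0593
grip_force: 44.5
```

Emit:
move_arm([
  [[0,0,0],[0,0,0],-1],
  [[0,0,0],[0,0,0],-1],
  [[0,0,0],[0,0,0],-1],
  [[0,0,0],[0,0,0],-1],
])

```text
clock: 21.02
tcp_pos: [0.5516, 0.007, 0.1333]
orientation: [0.0, 0.044, 0.999, -0.0]
wrist_force: [-0.1, -0.2, -0.4]
finger_gap: 0.0855
grip_force: 0.0
```

Emit:
move_arm([
  [[0,0,-15],[0,0,0],-1],
  [[0,0,-50],[0,0,0],-1],
  [[0,0,-90],[0,0,0],-1],
  [[0,0,-110],[0,0,0],-1],
  [[0,0,-110],[0,0,0],-1],
])

```text
clock: 21.65
tcp_pos: [0.5529, 0.0069, 0.2461]
orientation: [0.003, 0.044, 0.999, -0.0]
wrist_force: [0.1, 0.6, 0.4]
finger_gap: 0.0857
grip_force: 0.0
```

Emit:
move_arm([
  [[4,55,0],[0,0,-1],-1],
  [[8,110,0],[0,0,-2],-1],
  [[12,165,0],[0,0,-3],-1],
  [[16,220,0],[0,0,-4],-1],
  [[20,275,0],[0,0,-5],-1],
])

```text
clock: 22.28
tcp_pos: [0.5551, 0.2843, 0.2421]
orientation: [-0.001, -0.385, 0.923, -0.0]
wrist_force: [0.7, -0.4, 0.1]
finger_gap: 0.0856
grip_force: 0.0
```

```bash
python3 - <<'E'
from h import *
s=env.get_state(); print(f(s['tcp_pos']),s['clock']); goto([0.550,0.345,0.2434],290,half=False)
p,_=look('side'); lms(p,['shallow_box_center','middle_box_center','deep_box_center','carrier_ledge'])
im=p['pixels'][190:290,250:370,::-1]
cv2.imwrite('pics/s2c.png',cv2.resize(im,None,fx=5,fy=5,interpolation=2))
E
```

```text
[0.5551, 0.2843, 0.2421] 22.275
 shift [-39.5, 46.3, -1.3] turn [0.01, -0.01, -6.47]
shallow_box_center [([0.5533, 0.0073, 0.1437], 0.88)]
middle_box_center [([0.5514, 0.0112, 0.1048], 0.9), ([0.4756, -0.4495, 0.0024], 0.61)]
deep_box_center [([0.5531, 0.0085, 0.044], 0.65), ([0.6255, 0.0049, 0.1773], 0.26)]
carrier_ledge [([0.6245, -0.0004, 0.1758], 0.72), ([0.559, 0.3362, 0.0399], 0.62)]
```

View pics/s2c.png

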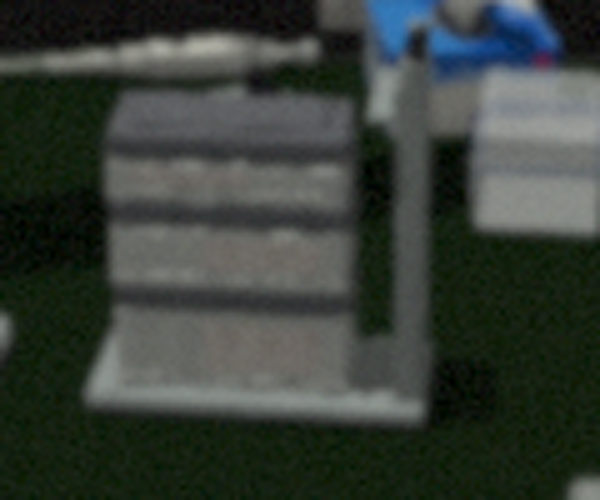

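The crop shows all three boxes stacked flush (edges x≈108 and 357 throughout). That was the tenth picture, so from here I'll work by numbers only. Next is the cover.

Emit:
move_arm([
  [[-10,12,0],[0,0,-1],-1],
  [[-20,24,0],[0,0,-2],-1],
  [[-30,36,0],[0,0,-3],-1],
  [[-40,46,0],[0,0,-4],-1],
  [[-40,46,0],[0,0,-5],-1],
])

```text
clock: 23.15
tcp_pos: [0.5518, 0.3424, 0.2429]
orientation: [0.0, 0.738, -0.675, -0.0]
wrist_force: [0.1, -0.6, 0.1]
finger_gap: 0.0855
grip_force: 0.0
```

Emit:
move_arm([
  [[0,0,0],[0,0,-1],-1],
  [[0,0,0],[0,0,-1.5],-1],
  [[0,0,0],[0,0,-1.5],-1],
])

```text
clock: 23.52
tcp_pos: [0.5519, 0.3417, 0.2432]
orientation: [0.0, 0.818, -0.575, 0.0]
wrist_force: [0.2, 0.5, 0.3]
finger_gap: 0.0852
grip_force: 0.0
```

```bash
python3 - <<'E'
from h import *
p,q=look('wrist','w7.png'); print(f(q[0]),f(rot().as_matrix()[:,0]),f(env.get_state()['joint_pos']))
lms(p,['cover_handle','cover_lip']); rect(p,q,'cover_handle',0.020)
# black handle top: dark pixels inside the cover mask
m=env.regions_of('cover_handle',p)[0]['mask']; m=cv2.morphologyEx(m.astype(np.uint8),cv2.MORPH_CLOSE,np.ones((25,25),np.uint8))>0
g=p['pixels'].max(2); d=((g<55)&m).astype(np.uint8)
n,l,st,c=cv2.connectedComponentsWithStats(d); i=1+np.argmax(st[1:,4]); print(st[i],c[i])
cc=max(cv2.findContours((l==i).astype(np.uint8),0,2)[0],key=cv2.contourArea).reshape(-1,2)
w=toplane(p,cc,0.047,q)[:,:2]*1000; r=cv2.minAreaRect(w.astype(np.float32)); print('bar',r)
np.save('bar.npy',cc)
p,_=look('scene'); lms(p,['cover_handle','cover_lip']); p,_=look('side'); lms(p,['cover_handle','cover_lip'])
E
```

```text
[0.5519, 0.3417, 0.2432] [0.3374, -0.9414, 0.0003] [0.4314, 0.4628, 0.2957, 1.4042, -0.0003, -1.4836]
cover_handle [([0.5589, 0.3389, 0.0353], 0.7)]
cover_lip [([0.5244, 0.4222, 0.0149], 0.96)]
cover_handle rect c [557.5 345.6] size [ 71.8 155.3] long-axis yaw -69.2 conf 0.74 touch [274 128] [342 272]
[302 160  13  83 958] [308.04175365 198.16075157]
bar ((559.8795166015625, 338.56610107421875), (11.896066665649414, 81.8266830444336), 19.63467025756836)
cover_handle [([0.5569, 0.3418, 0.0325], 0.77)]
cover_lip [([0.5286, 0.4216, 0.017], 0.79)]
cover_handle [([0.5584, 0.3415, 0.038], 0.52), ([0.5776, -0.3262, 0.0011], 0.3)]
cover_lip [([0.5257, 0.4167, 0.0122], 0.53)]
```

Emit:
move_arm([
  [[2,-3,45],[0,0,0],-1],
  [[5,-6,95],[0,0,0],-1],
  [[5,-6,145],[0,0,0],-0.3],
  [[5,-6,185],[0,0,0],0],
  [[5,-6,205],[0,0,0],0],
], squeeze=80)

```text
clock: 24.7
tcp_pos: [0.5571, 0.3402, 0.0352]
orientation: [0.002, 0.819, -0.574, -0.001]
wrist_force: [-0.2, 0.3, 0.6]
finger_gap: 0.043
grip_force: 0.0
```

Emit:
move_arm([
  [[0,0,10],[0,0,0],0],
  [[0,0,16],[0,0,0],0.2],
  [[0,0,16],[0,0,0],1],
  [[0,0,16],[0,0,0],1],
  [[0,0,16],[0,0,0],1],
])

```text
clock: 25.32
tcp_pos: [0.5594, 0.3412, 0.0231]
orientation: [-0.001, 0.819, -0.574, 0.0]
wrist_force: [0.5, -0.0, 0.5]
finger_gap: 0.012
grip_force: 80.4
```

Emit:
move_arm([
  [[0,0,0],[0,0,0],1],
  [[0,0,0],[0,0,0],1],
  [[0,0,0],[0,0,0],1],
])

```text
clock: 25.7
tcp_pos: [0.5594, 0.3412, 0.0231]
orientation: [-0.001, 0.819, -0.574, 0.0]
wrist_force: [-0.5, -0.5, 5.6]
finger_gap: 0.0127
grip_force: 80.8
```

Emit:
move_arm([
  [[0,0,-30],[0,0,0],1],
  [[0,0,-80],[0,0,0],1],
  [[0,0,-135],[0,0,0],1],
  [[0,0,-190],[0,0,0],1],
  [[0,0,-245],[0,0,0],1],
])

```text
clock: 26.32
tcp_pos: [0.5583, 0.3406, 0.268]
orientation: [0.001, 0.819, -0.574, -0.0]
wrist_force: [1.8, 0.7, -2.4]
finger_gap: 0.012
grip_force: 79.8
```

Emit:
move_arm([
  [[49,26,0],[0,0,1],1],
  [[98,52,0],[0,0,2],1],
  [[147,79,0],[0,0,3],1],
  [[196,105,0],[0,0,4],1],
  [[245,131,0],[0,0,5],1],
])

```text
clock: 26.95
tcp_pos: [0.5185, 0.0642, 0.2664]
orientation: [-0.001, -0.497, 0.868, 0.0]
wrist_force: [0.1, -0.2, -2.1]
finger_gap: 0.0125
grip_force: 79.9
```

Emit:
move_arm([
  [[0,0,0],[0,0,1],1],
  [[0,0,0],[0,0,2],1],
  [[0,0,0],[0,0,3],1],
  [[0,0,0],[0,0,4],1],
  [[0,0,0],[0,0,5],1],
])

```text
clock: 27.58
tcp_pos: [0.5189, 0.0658, 0.2663]
orientation: [-0.001, -0.084, 0.996, 0.0]
wrist_force: [1.2, 0.4, -2.8]
finger_gap: 0.0125
grip_force: 79.9
```

```bash
python3 - <<'E'
from h import *
s=env.get_state(); print(f(s['tcp_pos']),f(s['joint_pos']),s['clock'],f(s['wrist_force']),f(s['ft_torque']),s['finger_gap']); goto([0.5117,0.0106,0.27],174.9,half=False)
goto([0.5117,0.0106,0.27],174.9,17,half=False)
E
```

```text
[0.5189, 0.0658, 0.2663] [-0.0273, 0.2056, -0.0112, 1.3559, -0.0002, -0.1953] 27.575 [1.2438, 0.4415, -2.7706] [0.0237, -0.0572, -0.0426] 0.012493094329513994
 shift [16.3, -53.2, -3.7] turn [-0.0, -0.01, 1.47]
 shift [16.3, -53.2, -3.7] turn [-0.22, 1.68, 1.46]
```

Emit:
move_arm([
  [[8,-27,0],[0,0,0.7],1],
  [[16,-53,-4],[0,0,1.47],1],
  [[16,-53,-4],[0,0,1.47],1],
  [[16,-53,-4],[0,0,1.47],1],
])

```text
clock: 28.08
tcp_pos: [0.5125, 0.0112, 0.2707]
orientation: [-0.001, 0.041, 0.999, 0.0]
wrist_force: [0.3, -0.1, -3.0]
finger_gap: 0.0124
grip_force: 79.9
```

```bash
python3 - <<'E'
from h import *
p,q=look('wrist','w8.png'); print(f(q[0]),f(rot().as_matrix()[:,0]))
Rm=q[1].as_matrix()
# cover front corners at plate-top height if bar is centred on TCP: plate top 22 below bar centre, bar centre 14.9 above TCP
b=np.array([[67.5+e,c*35.5,7.] for e in(0,5) for c in(1,-1)])/1000
print(np.round(project(p,q[0]+b@Rm.T,q)).tolist())
m=env.regions_of('cover_handle',p)
if m:
    mm=m[0]['mask']; print(m[0]['confidence'],mm.sum()); 
    for c in (280,300,320,340,360): r=np.where(mm[:,c])[0]; print(c,r[:1],r[-1:])
    for r in (200,220,240,260): c=np.where(mm[r])[0]; print(r,c[:1],c[-1:])
g=cv2.cvtColor(p['pixels'],cv2.COLOR_RGB2GRAY)
print([int(v) for v in g[150:260:3,300]]); 
for c in ['scene','side']:
    p,_=look(c); lms(p,['cover_handle','cover_lip','carrier_ledge','shallow_box_center'])
    print(np.round(project(p,q[0]+np.array([[-85,0,7.1],[0,0,-14.9]])/1000@Rm.T,None)).tolist())
E
```

```text
[0.5125, 0.0112, 0.2707] [-0.9967, 0.0812, 0.0009]
[[398.0, 147.0], [228.0, 147.0], [398.0, 134.0], [227.0, 135.0]]
0.78 31141
280 [134] [293]
300 [134] [405]
320 [134] [407]
340 [134] [283]
360 [134] [298]
200 [234] [394]
220 [236] [393]
240 [236] [392]
260 [238] [390]
[148, 148, 148, 149, 148, 149, 148, 147, 147, 148, 148, 147, 147, 147, 148, 147, 146, 147, 147, 147, 147, 147, 147, 41, 26, 29, 27, 30, 27, 28, 26, 29, 30, 28, 28, 30, 28]
cover_handle [([0.509, 0.0155, 0.2825], 0.77)]
cover_lip [([0.5949, 0.006, 0.2629], 0.79)]
carrier_ledge [([0.6274, -0.0036, 0.1781], 0.69), ([0.5572, 0.0064, 0.0138], 0.28)]
shallow_box_center [([0.5519, 0.0085, 0.1432], 0.75)]
[[316.0, 225.0], [338.0, 239.0]]
cover_handle [([0.5124, 0.0096, 0.2871], 0.7), ([0.8104, 0.0079, 0.0028], 0.51)]
cover_lip [([0.5966, 0.006, 0.2603], 0.56)]
carrier_ledge [([0.6247, 0.0034, 0.1779], 0.76)]
shallow_box_center [([0.5537, 0.0066, 0.144], 0.68)]
[[312.0, 177.0], [279.0, 167.0]]
```

```bash
cat >> h.py <<'E'
C=np.array([0.5516,0.007]); YAW=174.9; u=np.array([np.cos(np.radians(-5.1)),np.sin(np.radians(-5.1))]); EX=2.0
def wp(Bx,Bz,th,lab=''):
    c,s=np.cos(np.radians(th)),np.sin(np.radians(th)); x=Bx+EX*c-14.9*s; z=Bz-EX*s-14.9*c+14
    goto([*(C+u*x/1000),z/1000],YAW,th,half=False,label=lab)
def ribwp(xr,zr,th,lab=''):
    c,s=np.cos(np.radians(th)),np.sin(np.radians(th)); wp(xr-(56*c-29.5*s),zr-(-56*s-29.5*c),th,lab)
E
python3 - <<'E'
from h import *
wp(-40,260,9,'a'); wp(-30,245,17,'b'); wp(-15,225,17,'c'); wp(-10,210,17,'d')
E
```

```text
a shift [1.4, -0.6, 12.3] turn [-0.0, 0.9, 0.04]
b shift [-6.5, -0.6, 27.1] turn [-0.01, 1.7, 0.04]
c shift [-21.5, -0.7, 47.1] turn [-0.01, 1.7, 0.04]
d shift [-26.5, -0.7, 62.1] turn [-0.01, 1.7, 0.04]
```

Emit:
move_arm([
  [[1,-0.6,12],[0,0.9,0.03],1],
  [[-6,-0.6,27],[0,1.7,0.03],1],
  [[-21,-0.6,47],[0,1.7,0.03],1],
  [[-26,-0.6,62],[0,1.7,0.03],1],
  [[-26,-0.6,62],[0,1.7,0.03],1],
])

```text
clock: 29.3
tcp_pos: [0.5379, 0.0084, 0.2089]
orientation: [-0.148, 0.043, 0.988, 0.006]
wrist_force: [-1.3, 0.3, -2.4]
finger_gap: 0.0125
grip_force: 79.9
```

```bash
python3 - <<'E'
from h import *
s=env.get_state(); print(f(s['tcp_pos']),f(s['wrist_force']),s['clock'])
for c in ['scene','side']:
    p,_=look(c); lms(p,['cover_handle','cover_lip','carrier_ledge'])
print('expect handle/lip x:',C+u*-.010,C+u*.0648)
wp(-10,203,17,'a'); ribwp(52,157.5,17,'b'); ribwp(57,157,17,'c')
E
```

```text
[0.5379, 0.0084, 0.2089] [-1.3465, 0.3278, -2.3602] 29.3
cover_handle [([0.5358, 0.0107, 0.217], 0.92)]
cover_lip [([0.6154, 0.0024, 0.1813], 0.59)]
carrier_ledge [([0.6276, -0.0005, 0.1808], 0.83)]
cover_handle [([0.5445, 0.0099, 0.2263], 0.62), ([0.4777, -0.4483, 0.0015], 0.53)]
cover_lip [([0.6151, 0.0019, 0.1778], 0.81), ([0.7384, 0.2691, -0.002], 0.15)]
carrier_ledge [([0.627, 0.0023, 0.1787], 0.86), ([0.5761, -0.3246, -0.0015], 0.21)]
expect handle/lip x: [0.54163959 0.00788894] [0.61614346 0.00123965]
a shift [-2.8, -0.1, 7.7] turn [-0.01, 0.01, 0.01]
b shift [-19.4, -0.1, 3.6] turn [-0.01, 0.01, 0.01]
c shift [-24.4, -0.1, 2.6] turn [-0.01, 0.01, 0.01]
```

Emit:
move_arm([
  [[-2,0,5],[0,0,0],1],
  [[-3,0,7.7],[0,0,0],1],
  [[-10,0,6],[0,0,0],1],
  [[-15,0,4.8],[0,0,0],1],
  [[-19,0,3.7],[0,0,0],1],
])

```text
clock: 30.32
tcp_pos: [0.5563, 0.0066, 0.2]
orientation: [-0.148, 0.044, 0.988, 0.006]
wrist_force: [0.3, 0.1, -2.6]
finger_gap: 0.0124
grip_force: 79.9
```

Emit:
move_arm([
  [[-3,0,-0.5],[0,0,0],1],
  [[-5,0,-1],[0,0,0],1],
  [[-5,0,-1],[0,0,0],1],
])

```text
clock: 30.7
tcp_pos: [0.5608, 0.0062, 0.1996]
orientation: [-0.148, 0.043, 0.988, 0.006]
wrist_force: [-0.3, -0.4, -2.5]
finger_gap: 0.0123
grip_force: 79.9
```

```bash
python3 - <<'E'
from h import *
s=env.get_state(); print(f(s['tcp_pos']),f(s['wrist_force']),f(s['ft_torque']),s['clock'],s['finger_gap'])
for c in ['scene','side']:
    p,_=look(c); lms(p,['cover_lip','carrier_ledge','shallow_box_center'])
print('expect lip x:',C+u*.0869)
ribwp(57,157,17,'now?'); ribwp(57,153,17,'a'); ribwp(57,152.5,13,'b'); ribwp(57,152.5,9,'c'); ribwp(57,152.5,5,'d'); ribwp(57,152.5,0,'e')
E
```

```text
[0.5608, 0.0062, 0.1996] [-0.2794, -0.4244, -2.5369] [-0.0482, -0.4641, 0.0085] 30.7 0.012340803172194669
cover_lip [([0.6398, 0.0016, 0.1693], 0.66)]
carrier_ledge [([0.6269, -0.0034, 0.1767], 0.83), ([0.547, 0.0093, 0.0968], 0.39)]
shallow_box_center [([0.5506, 0.007, 0.1431], 0.81)]
cover_lip [([0.6384, -0.0001, 0.1648], 0.7)]
carrier_ledge [([0.6256, -0.001, 0.1767], 0.58)]
shallow_box_center [([0.5545, 0.007, 0.1449], 0.84), ([0.8107, 0.0068, 0.0003], 0.3)]
expect lip x: [ 0.63815597 -0.00072491]
now? shift [-0.2, -0.1, -1.1] turn [-0.01, 0.0, 0.01]
a shift [-1.4, -0.1, 2.7] turn [-0.01, 0.0, 0.01]
b shift [-0.6, -0.1, 7.0] turn [-0.01, -0.4, 0.01]
c shift [-0.0, -0.1, 10.8] turn [-0.01, -0.8, 0.01]
d shift [0.3, -0.1, 14.7] turn [-0.01, -1.2, 0.01]
e shift [0.4, -0.1, 19.6] turn [-0.01, -1.7, 0.01]
```

Emit:
move_arm([
  [[-1.4,0,2.7],[0,0,0],1],
  [[-1,0,5],[0,-0.2,0],1],
  [[-0.6,0,7],[0,-0.4,0],1],
  [[0,0,10.8],[0,-0.8,0],1],
  [[0,0,10.8],[0,-0.8,0],1],
])

```text
clock: 31.72
tcp_pos: [0.5563, 0.0068, 0.1897]
orientation: [-0.079, 0.044, 0.996, 0.003]
wrist_force: [0.6, 0.2, -2.6]
finger_gap: 0.0124
grip_force: 79.9
```

```bash
python3 - <<'E'
from h import *
s=env.get_state(); print(f(s['tcp_pos']),f(s['wrist_force']),f(s['ft_torque']),s['clock'],s['finger_gap'])
p,_=look('side'); lms(p,['cover_lip','carrier_ledge','shallow_box_center'])
ribwp(57,152.5,9,'now?'); ribwp(57,152.5,5,'d');ribwp(57,152.5,2,'d2'); ribwp(57,152.3,0,'e')
E
```

```text
[0.5563, 0.0068, 0.1897] [0.5759, 0.1732, -2.5904] [-0.04, -0.2601, -0.0011] 31.725 0.012380298450792882
cover_lip [([0.6388, -0.0002, 0.1681], 0.8)]
carrier_ledge [([0.6268, 0.0039, 0.1751], 0.58)]
shallow_box_center [([0.555, 0.009, 0.144], 0.57)]
now? shift [0.6, 0.0, 0.1] turn [-0.01, -0.0, 0.01]
d shift [1.4, 0.0, 3.9] turn [-0.01, -0.4, 0.01]
d2 shift [1.9, 0.0, 6.7] turn [-0.01, -0.7, 0.01]
e shift [2.1, 0.0, 8.9] turn [-0.01, -0.9, 0.01]
```

Emit:
move_arm([
  [[1,0,2],[0,-0.2,0],1],
  [[1.4,0,3.9],[0,-0.4,0],1],
  [[1.9,0,6.7],[0,-0.7,0],1],
  [[2,0,8.7],[0,-0.9,0],1],
  [[2,0,8.7],[0,-0.9,0],1],
])

```text
clock: 32.55
tcp_pos: [0.554, 0.0068, 0.181]
orientation: [-0.001, 0.044, 0.999, -0.0]
wrist_force: [-0.2, 0.3, -2.8]
finger_gap: 0.0124
grip_force: 79.9
```

```bash
python3 - <<'E'
from h import *
s=env.get_state(); print(f(s['tcp_pos']),f(s['orientation']),f(s['wrist_force']),f(s['ft_torque']),s['clock'])
p,_=look('side'); lms(p,['cover_lip','cover_handle','carrier_ledge','shallow_box_center'])
ribwp(57,152.3,0,'now?'); ribwp(57,151.3,0,'e')
E
```

```text
[0.554, 0.0068, 0.181] [-0.0005, 0.0439, 0.999, -0.0004] [-0.174, 0.3445, -2.7983] [0.0243, -0.0189, -0.0291] 32.55
cover_lip [([0.6358, 0.0009, 0.1714], 0.68)]
cover_handle [([0.5486, 0.0077, 0.1978], 0.81)]
carrier_ledge [([0.6247, 0.0017, 0.1778], 0.71)]
shallow_box_center [([0.5532, 0.0074, 0.1421], 0.78)]
now? shift [0.2, 0.0, 0.1] turn [-0.0, -0.0, 0.01]
e shift [0.2, 0.0, 1.1] turn [-0.0, -0.0, 0.01]
```

Emit:
move_arm([
  [[0,0,0.6],[0,0,0],1],
  [[0,0,1.1],[0,0,0],1],
  [[0,0,1.1],[0,0,0],1],
])

```text
clock: 33.17
tcp_pos: [0.5545, 0.0067, 0.1801]
orientation: [0.0, 0.044, 0.999, -0.0]
wrist_force: [-1.0, -0.6, -1.0]
finger_gap: 0.0127
grip_force: 80.1
```

Emit:
move_arm([
  [[0,0,0.4],[0,0,0],1],
  [[0,0,0.4],[0,0,0],1],
  [[0,0,0.4],[0,0,0],1],
])

```text
clock: 33.55
tcp_pos: [0.5545, 0.0067, 0.1801]
orientation: [0.0, 0.044, 0.999, -0.0]
wrist_force: [-1.0, -0.8, 4.6]
finger_gap: 0.0123
grip_force: 80.6
```

Emit:
move_arm([
  [[0,0,-0.4],[0,0,0],1],
  [[0,0,-0.4],[0,0,0],0.6],
  [[0,0,-0.4],[0,0,0],0.3],
  [[0,0,-0.4],[0,0,0],0.2],
  [[0,0,-0.4],[0,0,0],0.2],
])

```text
clock: 34.17
tcp_pos: [0.5542, 0.0068, 0.1799]
orientation: [-0.0, 0.044, 0.999, -0.0]
wrist_force: [-0.6, -0.3, 1.0]
finger_gap: 0.0343
grip_force: 0.0
```

Emit:
move_arm([
  [[0,0,-15],[0,0,0],0.2],
  [[0,0,-40],[0,0,0],0.2],
  [[0,0,-90],[0,0,0],0.2],
  [[0,0,-120],[0,0,0],0.2],
  [[0,0,-120],[0,0,0],0.2],
])

```text
clock: 34.8
tcp_pos: [0.5558, 0.0067, 0.304]
orientation: [0.003, 0.044, 0.999, -0.001]
wrist_force: [-0.6, -0.0, -0.6]
finger_gap: 0.0339
grip_force: 0.0
```

```bash
python3 - <<'E'
from h import *
p,q=look('wrist','w9.png'); print(f(q[0])); rect(p,q,'cover_handle',0.173); lms(p,['cover_handle','cover_lip','carrier_ledge'])
for c in ['scene','side']:
    p,_=look(c); lms(p,['cover_handle','cover_lip','carrier_ledge','shallow_box_center','middle_box_center','deep_box_center'])
print('expect handle',C+u*.001,.195,'lip',C+u*.086,.173)
E
```

```text
[0.5558, 0.0067, 0.304]
cover_handle rect c [556.    6.8] size [ 71.9 147.9] long-axis yaw -5.4 conf 0.57 touch [267 129] [361 306]
cover_handle [([0.5536, 0.0071, 0.195], 0.75)]
cover_lip [([0.6342, 0.0027, 0.1738], 0.75)]
carrier_ledge [([0.6248, 0.0007, 0.1735], 0.96)]
cover_handle [([0.5516, 0.0097, 0.1909], 0.79), ([0.5519, 0.0093, 0.0427], 0.75)]
cover_lip [([0.6383, 0.0005, 0.1767], 0.77), ([0.7347, 0.2679, 0.001], 0.5)]
carrier_ledge [([0.6265, -0.0039, 0.1796], 0.67)]
shallow_box_center [([0.5497, 0.005, 0.1434], 0.64)]
middle_box_center [([0.5508, 0.0082, 0.0993], 0.82)]
deep_box_center [([0.5514, 0.0095, 0.0423], 0.66), ([0.5774, -0.3274, 0.0018], 0.31)]
cover_handle [([0.5522, 0.0058, 0.195], 0.93)]
cover_lip [([0.6379, 0.001, 0.1718], 0.69)]
carrier_ledge [([0.6281, -0.0008, 0.1768], 0.85), ([0.7394, 0.2706, -0.0013], 0.73)]
shallow_box_center [([0.5528, 0.0072, 0.1427], 0.98), ([0.6377, 0.0002, 0.1715], 0.24)]
middle_box_center [([0.5512, 0.0096, 0.1038], 0.61)]
deep_box_center [([0.5468, 0.0066, 0.0448], 0.88), ([0.8123, 0.0061, 0.0023], 0.47)]
expect handle [0.55259604 0.00691111] 0.195 lip [ 0.63725953 -0.00064491] 0.173
```

All readings match a fitted cover, with the lip about 11 mm under the ledge. Handing in.

```bash
python3 -c "
from workcell import env
print(env.hand_in())"
```

```text
the job is handed in; nothing more can be done
None
```

The middle and shallow boxes are stacked on the deep box and the hold-down cover is fitted, with its tongue about 11 mm under the ledge by the camera readings. The job was handed in at about 35 s of the 72 s allowed; the hand-in returned no verdict, and I did not re-measure the bystanders at the end.

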